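Put the lab bottles back in their own spill dishes

ROBOT

A 7-joint arm with a two-finger parallel gripper is mounted at the origin on a cart in front of the work surface, level with it; the furniture and walls round the work are solid. World frame = base frame: x ahead of the robot, y to its left, z up, the work surface at z = 0. Lengths are in m, angles in rad, forces in N, time in s.
With the tool pointing down it reaches from about 0.425 to 0.925 m from the base axis. Payload 6.8 kg.
Tool frame: the origin (TCP) lies between the finger pads; the fingertips stand 22 mm ahead of it and the grasp point (between the pads) lies 3 mm ahead of it (bot.tip_reach is the distance from the TCP to the fingertips, in m); z points along the fingers, x is the direction in which the jaws open and shut, and the axes are right-handed (so a half turn about z gives the same grasp; the last joint's range is limited). The gripper opens to 85 mm and grips with 20 to 120 N. Pads are 22 mm wide; open, the fingers measure 114 mm over their backs; the gripper's body (76 mm by 85 mm) begins 54 mm behind the grasp point. The pads swing forward as they close: fully open they stand 13 mm farther back than shut.
Start: joints at [0.994, 0.477, 0.022, 1.555, -0.011, 1.109, -0.083], TCP at [0.305, -0.602, 0.253] pointing down, gripper open.
Joint ranges: [-2.96, 2.96], [-0.34, 2.1], [-1.41, 1.46], [0.24, 2.44], [-1.37, 4.51], [0.17, 1.92], [-2.96, 2.96]. Speed limits (rad/s): [2.39, 2.39, 3.14, 3.14, 3.14, 3.14, 3.14].

INTERFACE

Orientations are given as a unit quaternion [w, x, y, z].
In Python, from station import bot gives the robot as it stands.
- The arm moves only by the tool step_arm, never from a script. Its argument "targets" is a list of rows, each a list of 5 numbers: the shift along the tool's x, y, z in mm, then the turn about the tool's z in degrees, then the closure, from 0 (fully open) to 1 (shut). In form: [[dx, dy, dz, spin, jaw], ...]. A call has 1 to 20 rows; each row is the pose to reach, as a shift and turn from the pose commanded when the call began, along the tool's axes at that moment; what a row does not reach only later rows make up. A row lasts 1/12 s, in which the tool goes at most 41.7 mm and 7.16 degrees, less where a joint would pass 70% of its speed; a pose out of reach is approached as far as the arm can. A call with a gripper value outside its range is refused whole. The fingers move at their own pace and stop on an object; "newtons" is the grip in N (left out, the last holds). Time passes only in rows, so rows that repeat a pose let the fingers close. It gives the time, the measured TCP pose, the force and the opening at its end, in the units of the state.
- bot.get_obs(): the state, without advancing time (a new reading comes with each control period).
- bot.read_camera(name): name is "scene" or "top"; returns a dict with "frame" (420x560x3 uint8, red, green, blue), "z_map" (420x560 float32, m along the optical axis (not along the pixel's ray), 0 where there is no reading), "fov_y" (degrees; the focal length in pixels is half the picture's height over the tangent of half this angle, whatever the lens; pixels are square), "cx", "cy" (the principal point, pixels), "R" (3x3) and "t" (3): a world point X has camera coordinates R X + t. Camera axes: x right, y down, z forward; pixel columns grow to the right and rows downward; lengths in m; the calibration is good to about 2 mm. A picture is of the moment at which its call begins.
- bot.hand_in(): hands the job in, once; it reports no verdict.
The state is a dict: "t": time; "q": joint angles; "joint_vel": joint speeds; "joint_torque": joint torques, N m; "eef_pos": TCP position; "tool_rot": TCP orientation; "contact_force": force on the tool from outside, world axes, zero at the start; "torque": the same for the moment, N m; "gripper_width": opening from 0.0 (shut) to 1.0 (fully open).
Only numpy, scipy, OpenCV 4.12 (cv2) and the standard library are available. Lean on these libraries where they do the work, as an engineer would, in place of code of your own. Each camera call takes 0.05 s, during which the arm holds its last target.

TASK

The three lab bottles stand in the wrong spill dishes. Rearrange them so that the largest bottle stands in the middle of the widest dish, the middle-sized bottle in the middle of the middle-sized dish and the smallest bottle in the middle of the smallest dish; the empty white tile is there to park a bottle on the way. Keep the bottles upright all the time, and leave the marker, the tweezers and the pen where they lie.

Things in the scene. Friction and masses are not known exactly. Their poses are not given: they have to be found in the camera images.
- bottle_large: loose white plastic screw-cap lab bottle, the largest of those standing in dishes: round body 66 mm across, 135 mm tall with its cap; the sides are straight up to about 82 mm above its foot, then a shoulder, then a cap 34 mm across over the top 22 mm; about 280 g (varies by a third). Origin: centre of its underside, z up along the bottle
- bottle_medium: loose white plastic screw-cap lab bottle, the middle-sized one of those standing in dishes: round body 50 mm across, 105 mm tall with its cap; the sides are straight up to about 63 mm above its foot, then a shoulder, then a cap 26 mm across over the top 17 mm; about 160 g (varies by a third). Origin: centre of its underside, z up along the bottle
- bottle_small: loose white plastic screw-cap lab bottle, the smallest of those standing in dishes: round body 36 mm across, 75 mm tall with its cap; the sides are straight up to about 45 mm above its foot, then a shoulder, then a cap 19 mm across over the top 12 mm; about 70 g (varies by a third). Origin: centre of its underside, z up along the bottle
- dish_large: the widest of three round open pale steel spill dishes, 126 mm across outside, 118 mm inside, rim 12 mm high, flat floor 6 mm above its underside; fixed to the bench. Origin: centre of its underside, on the bench, z up. A tall instrument cabinet (0.46 m high) stands behind the left half of the dishes, its face at x = 0.61: keep the gripper in front of it
- dish_medium: the middle-sized of three round open pale steel spill dishes, 106 mm across outside, 98 mm inside, rim 12 mm high, flat floor 6 mm above its underside; fixed to the bench. Origin: centre of its underside, on the bench, z up
- dish_small: the smallest of three round open pale steel spill dishes, 86 mm across outside, 78 mm inside, rim 12 mm high, flat floor 6 mm above its underside; fixed to the bench. Origin: centre of its underside, on the bench, z up
- tile: flat square white ceramic tile, 100x100x8 mm, fixed to the bench, free at the start: a spot to park a bottle. Origin: centre of its underside, z up
- marker: black-capped white marker pen lying on the bench between dishes, 138 mm long along its y, 12 mm thick, leave it alone. Origin: centre of its underside
- tweezers: steel tweezers lying on the bench between dishes, 126 mm long along their y, 18 mm wide, 6 mm high, leave them alone. Origin: centre of the underside
- pen: white ball pen with red ends lying on the bench between dishes, 145 mm long along its y, 11 mm thick, leave it alone. Origin: centre of its underside
Mind the look-alikes: they are no part of the job. What is shaped like the dish_medium but green is not meant.

How it is judged:
At the end, for the whole second after the job is handed in: Each bottle stands upright (within 0.08 rad) and at rest on the floor of the dish of its own size rank, its axis within 15 mm of the dish's centre, released; marker, tweezers and pen are within 25 mm of where they lay (horizontal distance between bottle_large and dish_large below 0.015 m and z of bottle_large in the frame of dish_large below 0.01 m and angle between each of bottle_large, bottle_medium, bottle_small's own z axis and vertical below 0.08 rad and linear speed of each of bottle_large, bottle_medium, bottle_small below 0.02 m/s and contact force between each of bottle_large, bottle_medium, bottle_small and the fingers below 0.1 N and horizontal distance between bottle_medium and dish_medium below 0.015 m and z of bottle_medium in the frame of dish_medium below 0.01 m and horizontal distance between bottle_small and dish_small below 0.015 m and z of bottle_small in the frame of dish_small below 0.01 m and distance of each of marker, tweezers, pen from where it was at the start of the episode below 0.025 m); the robot touches nothing.
It fails at once if a bottle is tipped by more than 0.5 rad (angle between any of bottle_large, bottle_medium, bottle_small's own z axis and vertical above 0.5 rad).
It fails at once if the marker, the tweezers or the pen is moved by more than 25 mm (distance of any of marker, tweezers, pen from where it was at the start of the episode above 0.025 m).
It also fails if it takes over 122 s, if anything falls off the work surface, if the arm or the gripper's body presses on something with over 40 N, if the wrist force passes 120 N, or if a joint passes its speed limit or range.

## Working session

There is one attempt and no reset: what is moved stays moved. The work goes in short steps, Python scripts to look and compute and a tool call to move; the robot and the scene stay as the last step left them, time stands still between calls to the robot, and variables do not carry over. Pictures are saved under pics/ and viewed, and the job is handed in when it is done.

Besides the shell and the picture viewer there is one more tool, called by a JSON object that holds its "method" and its "body", one argument or row to a line. step_arm: Moves the arm, as the interface text tells. Its arguments: {"type":"object","properties":{"targets":{"type":"array"},"newtons":{"type":"number"}},"required":["targets"]}

```bash
ls; mkdir -p pics
python3 - <<'E'
from station import bot
import cv2,numpy as np
print(bot.get_obs(), bot.tip_reach)
for n in("scene","top"):
    c=bot.read_camera(n); cv2.imwrite(f"pics/{n}0.png",c["frame"][:,:,::-1]); np.savez(f"{n}0.npz",**c)
    print(n,c["fov_y"],c["cx"],c["cy"],c["R"].round(3).tolist(),c["t"], (-c["R"].T@c["t"]).round(3))
E
```

```text
pics
{'t': 0.0, 'q': array([ 0.99391034,  0.47780419,  0.0223515 ,  1.55646028, -0.01147333,
        1.10930771, -0.08311841]), 'joint_vel': array([ 1.98512858e-07,  1.23167276e-04,  2.15240253e-03,  1.01952665e-03,
       -1.33467417e-03,  1.05681233e-03, -6.56595025e-04]), 'joint_torque': array([ 1.45983438e-03, -5.96441031e+01,  1.60862993e+00, -2.81194228e+01,
        1.25808595e-02,  9.37874982e-03,  1.21972380e-05]), 'eef_pos': array([ 0.30469072, -0.60169296,  0.25231945]), 'tool_rot': array([-4.11352087e-04,  8.51999524e-01, -5.23541740e-01, -8.29170626e-04]), 'contact_force': array([0.72510618, 0.85999533, 0.12703418]), 'torque': array([-0.0274471 ,  0.00113939,  0.03810789]), 'gripper_width': 0.9997277670717629} 0.022
scene 55.99053399986275 285.08695148441217 203.82129365095426 [[-0.891, -0.453, -0.023], [-0.159, 0.361, -0.919], [0.424, -0.815, -0.394]] [0.53524476 0.08199797 1.12237894] [0.014 1.128 0.53 ]
top 47.742237769284614 275.65798798368877 209.98089236798805 [[0.029, -1.0, -0.004], [-0.998, -0.028, -0.064], [0.064, 0.005, -0.998]] [0.11322882 0.52971347 1.80876451] [0.41  0.119 1.839]
```

View pics/scene0.png

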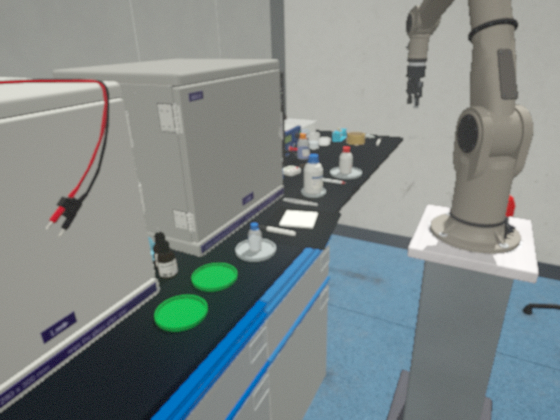

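View pics/top0.png

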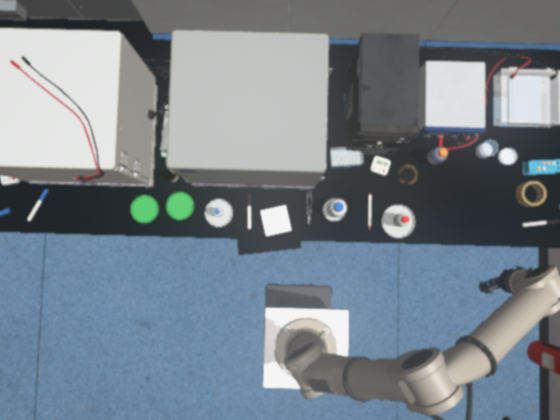

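The scene view shows three bottles in pale dishes, with two green look-alikes on the left. In the top view the dishes are near (218,212), (335,209) and (398,221), the tile is at (276,220), and the marker, tweezers and pen are at columns 249, 309 and 370. I'll zoom in next.

Run:
```python
import cv2,numpy as np
c=np.load("top0.npz"); f=c["frame"][180:250,190:430,::-1]
a=cv2.resize(f,None,fx=3.3,fy=3.3,interpolation=cv2.INTER_CUBIC)
c=np.load("scene0.npz"); f=c["frame"][130:270,225:385,::-1]
b=cv2.resize(f,None,fx=4.2,fy=4.2,interpolation=cv2.INTER_CUBIC)[:590]
cv2.imwrite("pics/topz.png",a);cv2.imwrite("pics/scz.png",b)
```

```text
(no output)
```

View pics/topz.png

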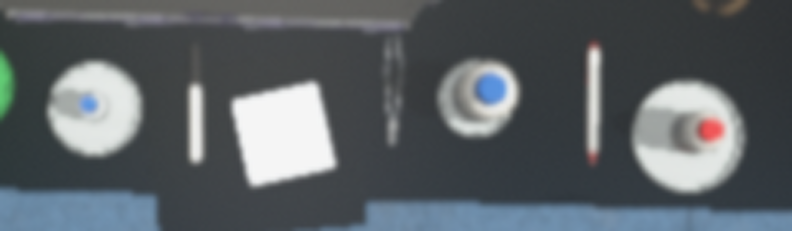

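View pics/scz.png

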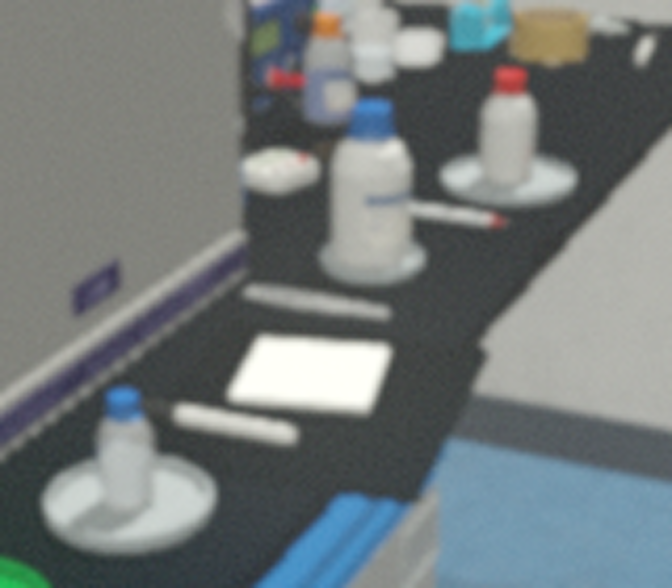

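```bash
cat > h.py <<'E'
import numpy as np,cv2
def ray(c,uv):
    uv=np.atleast_2d(np.asarray(uv,float)); H=c["frame"].shape[0]
    f=H/2/np.tan(np.radians(float(c["fov_y"]))/2)
    d=np.c_[(uv[:,0]-c["cx"])/f,(uv[:,1]-c["cy"])/f,np.ones(len(uv))]@c["R"]
    return -c["R"].T@c["t"],d
def onz(c,uv,z):
    o,d=ray(c,uv); return o+d*((z-o[2])/d[:,2])[:,None]
def zpt(c,uv):
    uv=np.atleast_2d(np.asarray(uv,float));o,d=ray(c,uv); z=c["z_map"][uv[:,1].round().astype(int),uv[:,0].round().astype(int)]
    return o+d*z[:,None]
def proj(c,X):
    X=np.atleast_2d(X)@c["R"].T+c["t"];f=c["frame"].shape[0]/2/np.tan(np.radians(float(c["fov_y"]))/2)
    return np.c_[X[:,0]/X[:,2]*f+c["cx"],X[:,1]/X[:,2]*f+c["cy"]]
def tri(c1,u1,c2,u2):
    o1,d1=ray(c1,u1);o2,d2=ray(c2,u2);d1=d1[0]/np.linalg.norm(d1[0]);d2=d2[0]/np.linalg.norm(d2[0])
    s=np.linalg.lstsq(np.c_[d1,-d2],o2-o1,rcond=None)[0]
    a=o1+s[0]*d1;b=o2+s[1]*d2
    return (a+b)/2,np.linalg.norm(a-b)
def blobs(c,lo,hi,roi,amin=6):
    hsv=cv2.cvtColor(c["frame"],cv2.COLOR_RGB2HSV); m=cv2.inRange(hsv,lo,hi)
    x0,y0,x1,y1=roi; k=np.zeros_like(m);k[y0:y1,x0:x1]=m[y0:y1,x0:x1]
    n,l,s,ce=cv2.connectedComponentsWithStats(k)
    return [(int(s[i,4]),s[i,:4].tolist(),ce[i].round(2)) for i in range(1,n) if s[i,4]>=amin],l
E
python3 - <<'E'
from h import *
T=np.load("top0.npz");S=np.load("scene0.npz")
for n,c,roi in(("top",T,(195,190,430,245)),("scene",S,(225,130,385,275))):
    for nm,lo,hi in(("blue",(95,110,80),(125,255,255)),("red",(0,120,80),(10,255,255)),("red2",(170,120,80),(180,255,255)),("pale",(0,0,115),(180,70,255))):
        for b in blobs(c,lo,hi,roi)[0]: print(n,nm,b)
print(zpt(T,[[218,208],[213,212],[335,208],[403,220],[276,220],[225,216],[398,232]]).round(3))
E
```

```text
top blue (51, [335, 203, 8, 8], array([338.47, 206.57]))
top blue (9, [215, 210, 4, 3], array([216.33, 211.11]))
top red (28, [402, 217, 7, 5], array([404.71, 218.93]))
top pale (130, [368, 193, 4, 34], array([369.49, 209.75]))
top pale (641, [204, 198, 29, 30], array([218.38, 212.49]))
top pale (375, [323, 198, 24, 23], array([334.01, 209.55]))
top pale (118, [247, 205, 5, 25], array([248.96, 216.9 ]))
top pale (798, [260, 204, 32, 33], array([275.47, 220.12]))
top pale (841, [382, 204, 34, 35], array([397.77, 221.09]))
top pale (18, [308, 215, 3, 8], array([308.67, 218.39]))
top pale (6, [304, 241, 5, 2], array([306.17, 241.17]))
scene blue (80, [332, 132, 14, 10], array([337.59, 136.95]))
scene blue (82, [308, 153, 11, 9], array([313.28, 157.41]))
scene blue (58, [250, 222, 9, 8], array([253.74, 225.29]))
scene blue (560, [281, 247, 41, 28], array([302.01, 261.44]))
scene red (39, [343, 146, 7, 6], array([346.13, 148.56]))
scene red2 (16, [290, 147, 7, 4], array([293.38, 148.56]))
scene pale (4590, [225, 130, 76, 99], array([252.22, 169.28]))
scene pale (9, [284, 130, 6, 2], array
[... 577 characters left out ...]
 (150, [283, 198, 35, 8], array([299.92, 201.48]))
scene pale (619, [279, 209, 40, 20], array([298.69, 218.66]))
scene pale (173, [266, 226, 30, 10], array([280.46, 230.44]))
scene pale (883, [235, 229, 42, 33], array([255.2 , 247.19]))
scene pale (21, [332, 234, 19, 4], array([341.05, 235.43]))
scene pale (9, [367, 241, 9, 2], array([371.  , 241.56]))
scene pale (430, [304, 245, 27, 30], array([320.59, 263.36]))
scene pale (10, [348, 272, 5, 3], array([349.5, 272.8]))
scene pale (8, [354, 273, 7, 2], array([356.88, 273.88]))
[[ 0.525  0.345  0.061]
 [ 0.51   0.364  0.053]
 [ 0.531 -0.084  0.146]
 [ 0.497 -0.337  0.109]
 [ 0.488  0.126  0.004]
 [ 0.498  0.323  0.009]
 [ 0.456 -0.348 -0.004]]
```

```bash
cat >> h.py <<'E'
from scipy.optimize import least_squares
def contour(c,roi,thr=110,k=6):
    x0,y0,x1,y1=roi; g=cv2.cvtColor(c["frame"],cv2.COLOR_RGB2HSV); v=g[y0:y1,x0:x1,2].astype(np.float32)
    v[(g[y0:y1,x0:x1,1]>90)]=0
    b=cv2.resize(v,None,fx=k,fy=k,interpolation=cv2.INTER_CUBIC)
    cs,_=cv2.findContours((b>thr).astype(np.uint8),cv2.RETR_EXTERNAL,cv2.CHAIN_APPROX_NONE)
    p=max(cs,key=cv2.contourArea)[:,0,:].astype(float)
    return (p+.5)/k-.5+[x0,y0]
def fitc(P,r=None,keep=None):
    P=P[:,:2]
    f=lambda q:np.hypot(*(P-q[:2]).T)-(q[2] if r is None else r)
    q0=list(P.mean(0))+([0.05] if r is None else [])
    s=least_squares(f,q0,loss="soft_l1",f_scale=.001)
    return s.x,np.sqrt(np.median(f(s.x)**2))
E
python3 - <<'E'
from h import *
T=np.load("top0.npz");S=np.load("scene0.npz")
for n,roi,r in(("M",(198,192,240,236),.053),("S",(316,192,352,228),.043),("L",(376,198,422,242),.063)):
  for thr in(90,110,130):
    P=onz(T,contour(T,roi,thr),.010)
    if n=="S":
        a=P[:,:2]; sel=(a[:,0]<.525)|(a[:,1]>-.05); P=P[sel]
    print(n,thr,*fitc(P),*fitc(P,r),len(P))
P=onz(T,contour(T,(255,200,297,240)),.008); print("tile",P.mean(0),cv2.minAreaRect(P[:,:2].astype(np.float32)))
for nm,ut,us,zc in(("large",(338.47,206.57),(313.28,157.41),.135),("small",(216.33,211.11),(253.74,225.29),.075),("med",(404.71,218.93),(346.13,148.56),.105)):
    p,e=tri(T,ut,S,us);print(nm,p.round(4),e.round(4),"onplane",onz(T,ut,zc+.005).round(4), onz(S,us,zc-.004).round(4))
E
```

```text
M 90 [0.5108303  0.34925692 0.05757748] 0.0003335079352480097 [0.51030789 0.34889567] 0.004450027890367192 506
M 110 [0.51083778 0.34938302 0.05589551] 0.0003362214842336264 [0.51066609 0.34899144] 0.0028338683986110043 494
M 130 [0.5108094  0.34952747 0.05449945] 0.0003828640586749088 [0.5106295  0.34907293] 0.0014167001859134096 481
S 90 [ 0.53382281 -0.09627091  0.04579953] 0.00044175375593250715 [ 0.53036985 -0.09593163] 0.0006368239991047936 177
S 110 [ 0.53355684 -0.09639868  0.04384377] 0.0006267509096136644 [ 0.53249285 -0.09633294] 0.0006107829542464668 170
S 130 [ 0.53274048 -0.09649506  0.0417258 ] 0.0007758140404613076 [ 0.53427754 -0.09639559] 0.0008137704647026636 161
L 90 [ 0.49808855 -0.34440369  0.06735403] 0.0003248385787866529 [ 0.49820212 -0.34438143] 0.004410216840338477 602
L 110 [ 0.49810791 -0.34419555  0.06571143] 0.00035339992609037876 [ 0.49793659 -0.34449115] 0.002659219094763193 584
L 130 [ 0.49817107 -0.34396844  0.06425448] 0.0004361778321212113 [ 0.49789621 -0.34437993] 0.001238308462717454 576
tile [0.48750574 0.12812575 0.008     ] ((0.48754265904426575, 0.1281050443649292), (0.11087910085916519, 0.1108890175819397), 14.19472885131836)
large [ 0.5371 -0.0983  0.1337] 0.001 onplane [[ 0.5371 -0.0973  0.14  ]] [[ 0.5402 -0.1068  0.131 ]]
small [0.5122 0.3488 0.077 ] 0.0006 onplane [[0.5117 0.3483 0.08  ]] [[0.5191 0.3387 0.071 ]]
med [ 0.5005 -0.3443  0.1067] 0.0015 onplane [[ 0.5011 -0.3431  0.11  ]] [[ 0.5064 -0.3643  0.101 ]]
```

Measurements agree with the text: dish radii come out at 54–57, 42–46 and 64–67 mm, and the triangulated cap heights match.

| Bottle | Standing in | Dish centre (m) |
|---|---|---|
| Small | Medium dish | (0.511, 0.349) |
| Large | Small dish | (0.533, -0.096) |
| Medium | Large dish | (0.498, -0.344) |

Plan:
1. Small bottle to the tile.
2. Medium bottle to the medium dish.
3. Large bottle to the large dish.
4. Small bottle to the small dish.

First I'll square up the tool so its x axis lies along world x.

{"method": "step_arm", "body": {
  "targets": [
    [0,0,0,-7,0],
    [0,0,0,-14,0],
    [0,0,0,-21,0],
    [0,0,0,-28,0],
    [0,0,0,-35,0],
    [0,0,0,-42,0],
    [0,0,0,-49,0],
    [0,0,0,-56,0],
    [0,0,0,-63.1,0],
    [0,0,0,-63.1,0],
    [0,0,0,-63.1,0]
  ],
  "newtons": 30
}}

```text
t: 1.02
eef_pos: [0.3048, -0.602, 0.2529]
tool_rot: [-0.0, 1.0, -0.002, -0.0]
contact_force: [-0.5, 0.1, -0.7]
gripper_width: 0.995
```

{"method": "step_arm", "body": {
  "targets": [
    [10,-15,0,0,0],
    [30,-45,0,0,0],
    [50,-75,0,0,0],
    [70,-105,0,0,0],
    [90,-135,0,0,0],
    [110,-165,0,0,0],
    [130,-195,0,0,0],
    [150,-225,0,0,0],
    [170,-255,0,0,0],
    [190,-285,0,0,0],
    [203,-318,0,0,0],
    [207,-355,0,0,0],
    [207,-393,0,0,0],
    [207,-431,0,0,0],
    [207,-469,0,0,0],
    [207,-507,0,0,0],
    [207,-545,0,0,0],
    [207,-583,0,0,0],
    [207,-615,0,0,0],
    [207,-635,0,0,0]
  ]
}}

```text
t: 2.68
eef_pos: [0.5119, 0.037, 0.2536]
tool_rot: [-0.001, 1.0, -0.0, 0.0]
contact_force: [0.4, 0.3, -0.2]
gripper_width: 1.002
```

{"method": "step_arm", "body": {
  "targets": [
    [0,-25,0,0,0],
    [0,-60,0,0,0],
    [0,-95,0,0,0],
    [0,-130,0,0,0],
    [0,-165,0,0,0],
    [0,-200,0,0,0],
    [0,-235,0,0,0],
    [0,-265,0,0,0],
    [0,-290,0,0,0],
    [0,-306,0,0,0],
    [0,-314,0,0,0],
    [0,-314,0,0,0],
    [0,-314,0,0,0],
    [0,-314,0,0,0]
  ]
}}

```text
t: 3.85
eef_pos: [0.5132, 0.3449, 0.2531]
tool_rot: [0.001, 1.0, -0.002, 0.0]
contact_force: [-0.1, -0.5, -0.4]
gripper_width: 1.001
```

{"method": "step_arm", "body": {
  "targets": [
    [0,-4,10,0,0],
    [-1,-4,35,0,0],
    [-1,-4,60,0,0],
    [-1,-4,85,0,0],
    [-1,-4,110,0,0],
    [-1,-4,130,0,0],
    [-1,-4,140,0,0],
    [-1,-4,140,0,0],
    [-1,-4,140,0,0]
  ]
}}

```text
t: 4.6
eef_pos: [0.5118, 0.3503, 0.1133]
tool_rot: [0.0, 1.0, -0.001, -0.0]
contact_force: [-0.4, 0.1, 0.3]
gripper_width: 1.0
```

```bash
cat > look.py <<'E'
import sys
from station import bot
from h import *
tag=sys.argv[1]; o=bot.get_obs(); print(o["t"],o["eef_pos"].round(4),o["gripper_width"],o["contact_force"].round(1))
ims=[]
for n,(x0,y0,x1,y1) in(("scene",(225,100,385,275)),("top",(190,160,430,250))):
    c=bot.read_camera(n);np.savez(f"{n}_{tag}.npz",**c)
    f=c["frame"][y0:y1,x0:x1,::-1]; k=3.3 if n=="top" else 3
    ims.append(cv2.resize(f,None,fx=k,fy=k,interpolation=cv2.INTER_CUBIC))
if len(sys.argv)>2: cv2.imwrite(f"pics/{tag}.png",ims[1])
else: cv2.imwrite(f"pics/{tag}.png",ims[0])
E
python3 look.py a
```

```text
4.6 [0.5118 0.3503 0.1133] 1.0000254001432578 [-0.4  0.1  0.3]
```

View pics/a.png

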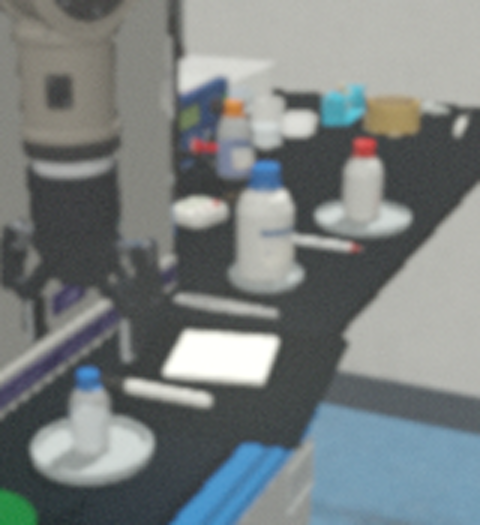

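The gripper hangs above the small bottle. Its tips are at about (37,335) and (125,355), straddling the cap at (88,377). I'll go down and close.

{"method": "step_arm", "body": {
  "targets": [
    [0,1,12,0,0],
    [0,1,27,0,0],
    [0,1,42,0,0],
    [0,1,57,0,0],
    [0,1,68,0,0],
    [0,1,72,0,0],
    [0,1,72,0,0],
    [0,1,72,0,0.2],
    [0,1,72,0,0.35],
    [0,1,72,0,0.5],
    [0,1,72,0,0.6],
    [0,1,72,0,0.7],
    [0,1,72,0,0.8],
    [0,1,72,0,0.9],
    [0,1,72,0,1],
    [0,1,72,0,1],
    [0,1,72,0,1]
  ],
  "newtons": 30
}}

```text
t: 6.12
eef_pos: [0.512, 0.35, 0.0421]
tool_rot: [-0.0, 1.0, -0.0, 0.0]
contact_force: [-2.2, -1.5, 7.1]
gripper_width: 0.406
```

```bash
python3 look.py b
```

```text
6.1167 [0.512  0.35   0.0421] 0.40588858155108126 [-2.2 -1.5  7.1]
```

View pics/b.png

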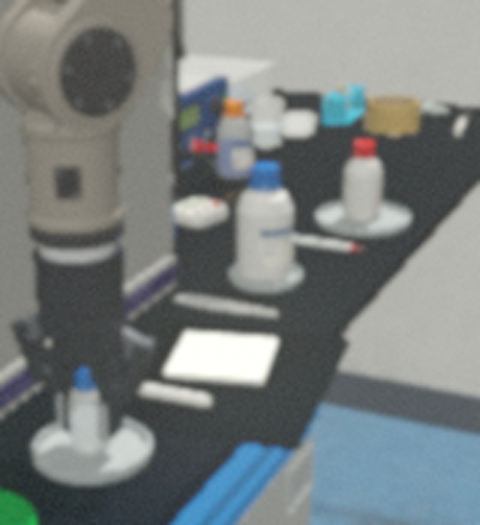

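The small bottle is gripped (opening about 35 mm) and upright. Moving it to the tile now.

{"method": "step_arm", "body": {
  "targets": [
    [0,0,-5,0,1],
    [0,0,-15,0,1],
    [0,0,-30,0,1],
    [0,0,-45,0,1],
    [0,8,-56,0,1],
    [-2,22,-60,0,1],
    [-5,42,-60,0,1],
    [-7,64,-60,0,1],
    [-9,86,-60,0,1],
    [-11,108,-60,0,1],
    [-13,130,-60,0,1],
    [-16,152,-60,0,1],
    [-19,174,-60,0,1],
    [-21,194,-60,0,1],
    [-23,208,-60,0,1],
    [-24,217,-60,0,1],
    [-24,221,-60,0,1],
    [-24,222,-60,0,1],
    [-24,222,-60,0,1]
  ]
}}

```text
t: 7.8
eef_pos: [0.4876, 0.1279, 0.1015]
tool_rot: [-0.0, 1.0, -0.0, 0.0]
contact_force: [0.7, -0.5, -0.7]
gripper_width: 0.406
```

```bash
python3 look.py c
```

```text
7.8 [0.4876 0.1279 0.1015] 0.40594097405821694 [ 0.7 -0.5 -0.7]
```

View pics/c.png

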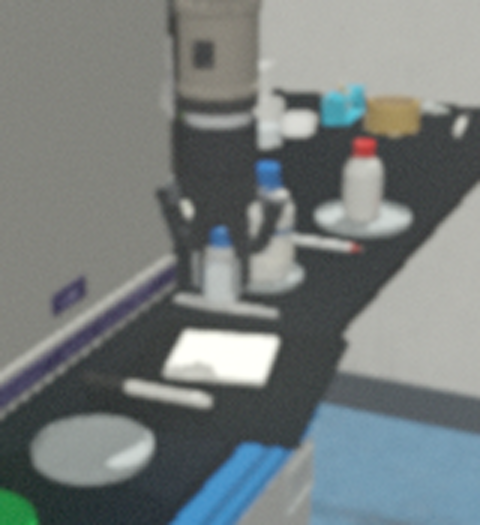

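The bottle is held upright over the tile, and the medium dish is empty. Lowering.

{"method": "step_arm", "body": {
  "targets": [
    [0,0,10,0,1],
    [0,0,25,0,1],
    [0,0,40,0,1],
    [0,0,50,0,1],
    [0,0,55,0,1],
    [0,0,57,0,1],
    [0,0,57.5,0,1],
    [0,0,57.5,0,1],
    [0,0,57.5,0,0.55],
    [0,0,57.5,0,0.4],
    [0,0,57.5,0,0.25],
    [0,0,57.5,0,0.1],
    [0,0,57.5,0,0],
    [0,0,57.5,0,0],
    [0,0,50,0,0],
    [0,0,30,0,0],
    [0,0,5,0,0],
    [0,0,-20,0,0],
    [0,0,-45,0,0],
    [0,0,-60,0,0]
  ]
}}

```text
t: 9.57
eef_pos: [0.4883, 0.1282, 0.1643]
tool_rot: [-0.0, 1.0, -0.0, 0.001]
contact_force: [0.6, -1.1, 0.2]
gripper_width: 0.999
```

```bash
python3 look.py d
python3 - <<'E'
from h import *
T=np.load("top_c.npz");S=np.load("scene_c.npz")
for thr in(90,110,130,150):
    print(*fitc(onz(T,contour(T,(198,192,240,236),thr),.010)))
    print("S",*fitc(onz(S,contour(S,(230,215,285,266),thr),.010)))
E
```

```text
9.5667 [0.4883 0.1282 0.1643] 0.9990686453015121 [ 0.6 -1.1  0.2]
[0.51014983 0.3493111  0.0556849 ] 0.0007851717126790697
S [0.51008594 0.35270367 0.06195059] 0.002202110713821162
[0.50991879 0.3492204  0.05375914] 0.0008818983950712272
S [0.5100095  0.35291705 0.05948456] 0.0019179911500206634
[0.50949474 0.34897291 0.05184504] 0.000981214613580847
S [0.50958032 0.35298571 0.05668729] 0.0016380012320900616
[0.50884697 0.34848123 0.04938448] 0.0012658958374805601
S [0.50758134 0.35188839 0.05116091] 0.0015563379408230493
```

View pics/d.png

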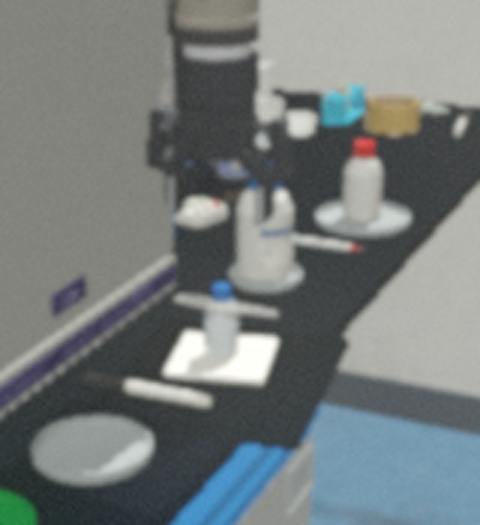

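The small bottle stands upright on the tile. The medium dish centre is (0.510, 0.350) from both views. Going to the medium bottle.

{"method": "step_arm", "body": {
  "targets": [
    [0,0,-20,0,0],
    [0,10,-45,0,0],
    [0,30,-70,0,0],
    [0,60,-85,0,0],
    [0,92,-88,0,0],
    [0,125,-88,0,0],
    [0,160,-88,0,0],
    [0,195,-88,0,0],
    [0,230,-88,0,0],
    [2,265,-88,0,0],
    [4,300,-88,0,0],
    [6,335,-88,0,0],
    [8,370,-88,0,0],
    [10,405,-88,0,0],
    [11,435,-88,0,0],
    [12,458,-88,0,0],
    [12,470,-88,0,0],
    [12,472,-88,0,0],
    [12,472,-88,0,0],
    [12,472,-88,0,0]
  ]
}}

```text
t: 11.33
eef_pos: [0.4995, -0.3422, 0.249]
tool_rot: [-0.001, 1.0, 0.001, -0.0]
contact_force: [0.8, -0.6, -0.9]
gripper_width: 1.001
```

{"method": "step_arm", "body": {
  "targets": [
    [0,0,20,0,0],
    [0,0,50,0,0],
    [0,0,80,0,0],
    [0,0,100,0,0],
    [0,0,110,0,0],
    [0,0,110,0,0],
    [0,0,110,0,0]
  ]
}}

```text
t: 11.92
eef_pos: [0.4999, -0.3433, 0.14]
tool_rot: [-0.0, 1.0, 0.0, 0.0]
contact_force: [-0.8, 0.5, 1.0]
gripper_width: 1.001
```

```bash
python3 look.py e
```

```text
11.9167 [ 0.4999 -0.3433  0.14  ] 1.0010963874417391 [-0.8  0.5  1. ]
```

View pics/e.png

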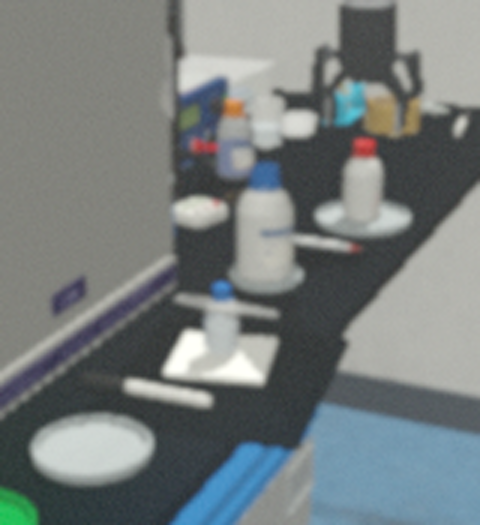

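The gripper is centred over the red-capped bottle: tips at columns about 320 and 415, cap at 364.

{"method": "step_arm", "body": {
  "targets": [
    [0,1,12,0,0],
    [0,1,27,0,0],
    [0,1,42,0,0],
    [0,1,57,0,0],
    [0,1,68,0,0],
    [0,1,73,0,0],
    [0,1,73,0,0],
    [0,1,73,0,0.15],
    [0,1,73,0,0.25],
    [0,1,73,0,0.35],
    [0,1,73,0,0.45],
    [0,1,73,0,0.55],
    [0,1,73,0,0.7],
    [0,1,73,0,0.85],
    [0,1,73,0,1],
    [0,1,73,0,1],
    [0,1,73,0,1]
  ],
  "newtons": 35
}}

```text
t: 13.43
eef_pos: [0.4998, -0.3457, 0.0673]
tool_rot: [0.001, 1.0, -0.0, 0.001]
contact_force: [-1.2, 2.0, 5.9]
gripper_width: 0.566
```

{"method": "step_arm", "body": {
  "targets": [
    [0,0,-5,0,1],
    [0,0,-15,0,1],
    [0,0,-30,0,1],
    [0,0,-50,0,1],
    [0,0,-75,0,1],
    [0,0,-100,0,1],
    [0,0,-125,0,1],
    [0,0,-150,0,1],
    [0,0,-170,0,1],
    [0,0,-182,0,1],
    [0,0,-185,0,1],
    [0,0,-185,0,1]
  ]
}}

```text
t: 14.43
eef_pos: [0.4992, -0.3454, 0.2519]
tool_rot: [0.0, 1.0, -0.0, 0.0]
contact_force: [-0.7, 0.0, -2.7]
gripper_width: 0.565
```

```bash
python3 look.py f
```

```text
14.4333 [ 0.4992 -0.3454  0.2519] 0.5650895184571708 [-0.7  0.  -2.7]
```

View pics/f.png

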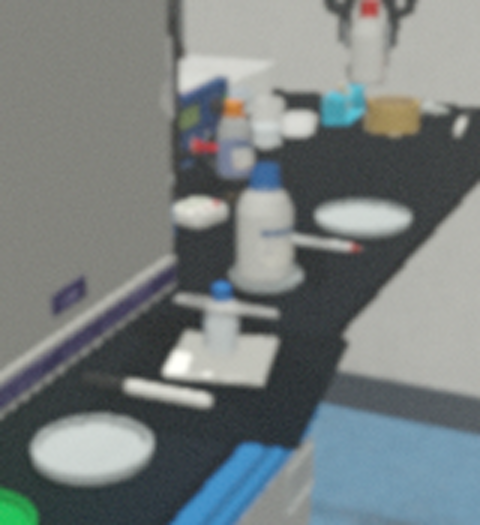

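The medium bottle is held upright with its foot about 50 mm above the large bottle's cap. Carrying it over to the medium dish.

{"method": "step_arm", "body": {
  "targets": [
    [0,-5,0,0,1],
    [0,-17,0,0,1],
    [0,-35,0,0,1],
    [0,-57,0,0,1],
    [0,-82,0,0,1],
    [0,-108,0,0,1],
    [0,-134,0,0,1],
    [0,-160,0,0,1],
    [0,-186,0,0,1],
    [0,-212,0,0,1],
    [0,-238,0,0,1],
    [0,-264,0,0,1],
    [0,-290,0,0,1],
    [0,-316,0,0,1],
    [1,-342,0,0,1],
    [2,-368,0,0,1],
    [3,-394,0,0,1],
    [4,-420,0,0,1],
    [5,-446,0,0,1],
    [6,-472,0,0,1]
  ]
}}

```text
t: 16.2
eef_pos: [0.5041, 0.1288, 0.2507]
tool_rot: [0.0, 1.0, 0.0, -0.001]
contact_force: [0.9, -0.1, -2.7]
gripper_width: 0.57
```

{"method": "step_arm", "body": {
  "targets": [
    [1,-26,0,0,1],
    [2,-52,0,0,1],
    [3,-78,0,0,1],
    [4,-104,0,0,1],
    [5,-130,0,0,1],
    [5,-155,0,0,1],
    [5,-177,0,0,1],
    [5,-195,0,0,1],
    [5,-209,0,0,1],
    [5,-219,0,0,1],
    [5,-222.5,0,0,1],
    [5,-222.5,0,0,1],
    [5,-222.5,0,0,1],
    [5,-222.5,0,0,1]
  ]
}}

```text
t: 17.37
eef_pos: [0.5111, 0.3477, 0.2511]
tool_rot: [0.001, 1.0, -0.001, 0.0]
contact_force: [0.9, -0.8, -1.2]
gripper_width: 0.566
```

```bash
python3 look.py g
python3 - <<'E'
from h import *
T=np.load("top_f.npz");S=np.load("scene_f.npz")
for thr in(90,110,130,150):
    print("L",*fitc(onz(T,contour(T,(376,198,422,242),thr),.010)))
    print("LS",*fitc(onz(S,contour(S,(326,163,368,182),thr),.010)))
E
```

```text
17.3667 [0.5111 0.3477 0.2511] 0.5659582431607437 [ 0.9 -0.8 -1.2]
L [ 0.4984541  -0.34485499  0.06802022] 0.00046703175893016147
LS [ 0.510145   -0.33551947  0.08937281] 0.005728352929683957
L [ 0.4984466  -0.3441637   0.06613437] 0.00040082262689428367
LS [ 0.49784003 -0.34266251  0.07756267] 0.0028066343511438246
L [ 0.49819671 -0.34271004  0.0640635 ] 0.0008023238386892786
LS [ 0.49829654 -0.3417317   0.07161928] 0.00222214094909276
L [ 0.49815994 -0.34222447  0.06250402] 0.0009246435520057772
LS [ 0.4981707  -0.34180501  0.06547349] 0.0010992750061276785
```

View pics/g.png

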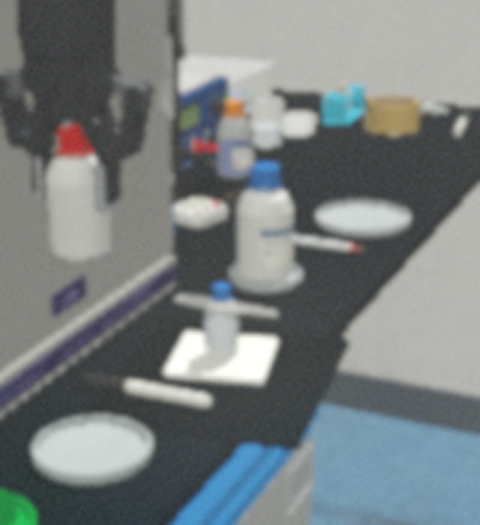

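Run:
```python
from h import *
S=np.load("scene_g.npz")
p=proj(S,[[.511,.348,.191],[.511,.348,.285]]);print((p-[225,100])*3)
```

```text
[[ 80.81682526 252.04869095]
 [ 74.13857969 141.202005  ]]
```

The bottle hangs within a few hundredths of a radian of vertical: the projected axis lean is 7 px and I see about 10 px. It will square up on the dish floor. Lowering.

{"method": "step_arm", "body": {
  "targets": [
    [-1,-1,10,0,1],
    [-1,-1,30,0,1],
    [-1,-1,55,0,1],
    [-1,-1,80,0,1],
    [-1,-1,105,0,1],
    [-1,-1,130,0,1],
    [-1,-1,150,0,1],
    [-1,-1,165,0,1],
    [-1,-1,173,0,1],
    [-1,-1,178,0,1],
    [-1,-1,181,0,1],
    [-1,-1,183,0,1],
    [-1,-1,184,0,1],
    [-1,-1,184,0,1],
    [-1,-1,184,0,1]
  ]
}}

```text
t: 18.72
eef_pos: [0.5101, 0.3504, 0.068]
tool_rot: [-0.0, 1.0, -0.0, 0.001]
contact_force: [-0.9, -1.0, -1.2]
gripper_width: 0.568
```

```bash
python3 look.py h
```

```text
18.7167 [0.5101 0.3504 0.068 ] 0.567639734766655 [-0.9 -1.  -1.2]
```

View pics/h.png

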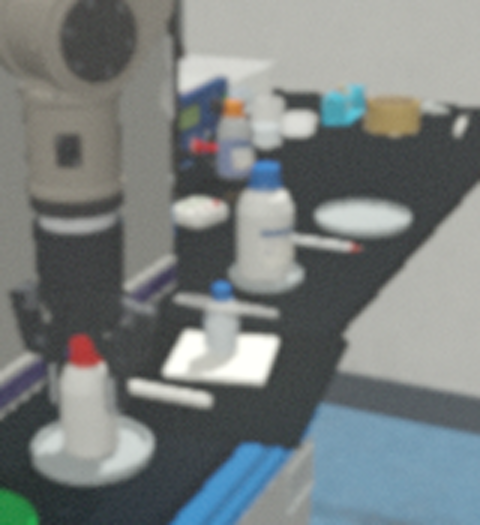

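It is in the dish and nearly touching the floor, so 1 mm more and then release.

{"method": "step_arm", "body": {
  "targets": [
    [0,0,0.7,0,1],
    [0,0,1.3,0,1],
    [0,0,1.3,0,1],
    [0,0,1.3,0,0.4],
    [0,0,1.3,0,0.35],
    [0,0,1.3,0,0.3],
    [0,0,1.3,0,0.2],
    [0,0,1.3,0,0.1],
    [0,0,1.3,0,0],
    [0,0,1.3,0,0],
    [0,0,-5,0,0],
    [0,0,-20,0,0],
    [0,0,-45,0,0],
    [0,0,-70,0,0],
    [0,0,-95,0,0],
    [0,0,-120,0,0],
    [0,0,-145,0,0],
    [0,0,-170,0,0],
    [0,0,-185,0,0]
  ]
}}

```text
t: 20.4
eef_pos: [0.5101, 0.3512, 0.257]
tool_rot: [-0.001, 1.0, -0.0, 0.002]
contact_force: [-0.2, -0.1, -0.0]
gripper_width: 0.999
```

```bash
python3 look.py i
```

```text
20.4 [0.5101 0.3512 0.257 ] 0.9986030339558277 [-0.2 -0.1 -0. ]
```

View pics/i.png

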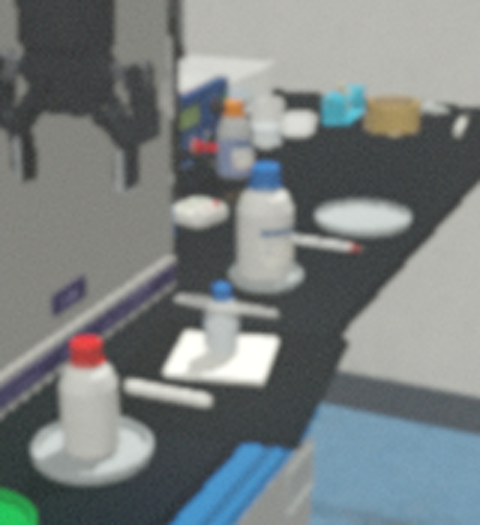

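The medium bottle stands upright in the medium dish. Next is the large bottle, gripped by the cap.

{"method": "step_arm", "body": {
  "targets": [
    [0,15,0,0,0],
    [2,45,0,0,0],
    [4,80,0,0,0],
    [6,115,0,0,0],
    [9,150,0,0,0],
    [12,185,0,0,0],
    [15,220,0,0,0],
    [18,255,0,0,0],
    [20,290,0,0,0],
    [22,325,0,0,0],
    [24,360,0,0,0],
    [25,395,0,0,0],
    [26,425,0,0,0],
    [27,442,0,0,0],
    [27,449,0,0,0],
    [27,449,0,0,0],
    [27,449,0,0,0],
    [27,449,20,0,0],
    [27,449,50,0,0],
    [27,449,70,0,0]
  ]
}}

```text
t: 22.17
eef_pos: [0.5359, -0.0962, 0.181]
tool_rot: [-0.0, 1.0, 0.001, -0.0]
contact_force: [-0.0, -0.8, -0.2]
gripper_width: 1.001
```

```bash
python3 look.py j
python3 - <<'E'
from h import *
T=np.load("top_i.npz");S=np.load("scene_i.npz")
print(blobs(T,(0,120,80),(10,255,255),(195,190,240,240))[0],blobs(S,(0,120,80),(10,255,255),(225,200,300,230))[0])
E
```

```text
22.1667 [ 0.5359 -0.0962  0.181 ] 1.0012817201680986 [-0.  -0.8 -0.2]
[] [(81, [249, 213, 11, 9], array([253.85, 217.06]))]
```

View pics/j.png

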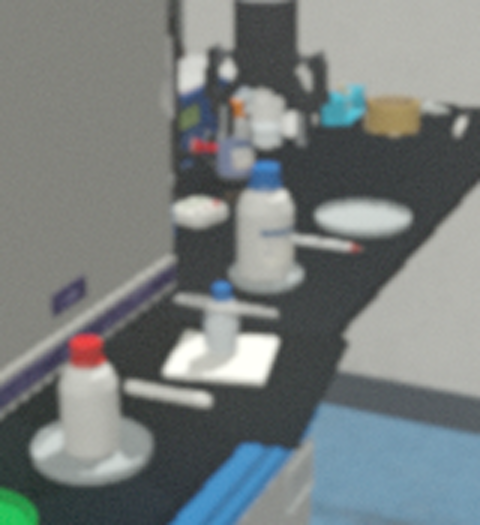

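{"method": "step_arm", "body": {
  "targets": [
    [0,0,10,0,0],
    [0,0,22,0,0],
    [0,0,34,0,0],
    [0,0,41,0,0],
    [0,0,43,0,0],
    [0,0,43,0,0],
    [0,0,43,0,0]
  ]
}}

```text
t: 22.85
eef_pos: [0.5366, -0.0988, 0.1395]
tool_rot: [-0.0, 1.0, -0.0, 0.0]
contact_force: [-0.2, -0.4, -0.9]
gripper_width: 1.0
```

{"method": "step_arm", "body": {
  "targets": [
    [0,0,1,0,0.2],
    [0,0,1,0,0.35],
    [0,0,1,0,0.45],
    [0,0,1,0,0.55],
    [0,0,1,0,0.65],
    [0,0,1,0,0.75],
    [0,0,1,0,0.85],
    [0,0,1,0,1],
    [0,0,1,0,1],
    [0,0,1,0,1],
    [0,0,1,0,1]
  ],
  "newtons": 50
}}

```text
t: 23.77
eef_pos: [0.537, -0.0989, 0.1388]
tool_rot: [0.0, 1.0, -0.0, 0.001]
contact_force: [0.2, -0.5, 5.5]
gripper_width: 0.377
```

{"method": "step_arm", "body": {
  "targets": [
    [0,0,-3,0,1],
    [0,0,-8,0,1],
    [0,0,-15,0,1],
    [0,0,-25,0,1],
    [0,0,-37,0,1],
    [0,0,-47,0,1],
    [0,0,-53,0,1],
    [0,0,-55,0,1],
    [0,0,-55,0,1],
    [0,0,-55,0,1]
  ]
}}

```text
t: 24.6
eef_pos: [0.5361, -0.0989, 0.1932]
tool_rot: [0.0, 1.0, -0.0, -0.0]
contact_force: [-0.6, 0.3, -3.9]
gripper_width: 0.378
```

```bash
python3 look.py k
```

```text
24.6 [ 0.5361 -0.0989  0.1932] 0.3779351645410039 [-0.6  0.3 -3.9]
```

View pics/k.png

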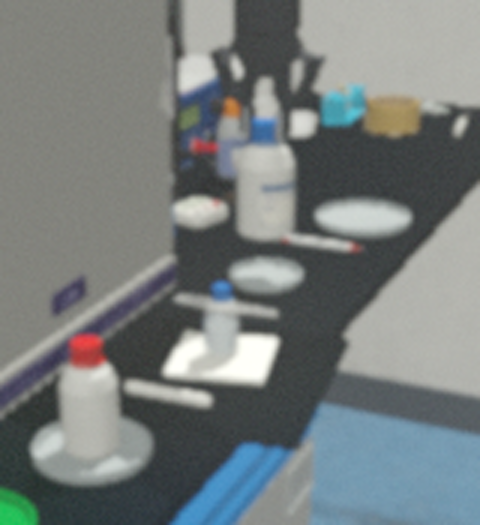

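The large bottle hangs upright from its cap, foot about 55 mm above the dish floor. Carrying it gently to the widest dish.

{"method": "step_arm", "body": {
  "targets": [
    [0,3,0,0,1],
    [-2,10,0,0,1],
    [-4,20,0,0,1],
    [-6,34,0,0,1],
    [-8,50,0,0,1],
    [-11,67,0,0,1],
    [-14,84,0,0,1],
    [-17,101,0,0,1],
    [-20,118,0,0,1],
    [-23,135,0,0,1],
    [-26,152,0,0,1],
    [-29,169,0,0,1],
    [-31,186,0,0,1],
    [-33,203,0,0,1],
    [-35,218,0,0,1],
    [-37,230,0,0,1],
    [-38,239,0,0,1],
    [-38,244,0,0,1],
    [-38,245,0,0,1],
    [-38,245,0,0,1]
  ]
}}

```text
t: 26.37
eef_pos: [0.4983, -0.3435, 0.1932]
tool_rot: [-0.0, 1.0, -0.0, 0.0]
contact_force: [0.3, 0.1, -2.6]
gripper_width: 0.373
```

{"method": "step_arm", "body": {
  "targets": [
    [0,0,5,0,1],
    [0,0,15,0,1],
    [0,0,27,0,1],
    [0,0,37,0,1],
    [0,0,45,0,1],
    [0,0,50,0,1],
    [0,0,53,0,1],
    [0,0,54,0,1],
    [0,0,54.5,0,1],
    [0,0,54.5,0,1],
    [0,0,54.5,0,1]
  ]
}}

```text
t: 27.28
eef_pos: [0.4984, -0.344, 0.1391]
tool_rot: [0.0, 1.0, -0.0, 0.0]
contact_force: [0.1, 0.9, -2.7]
gripper_width: 0.377
```

```bash
python3 look.py l
python3 - <<'E'
from h import *
T=np.load("top_l.npz");S=np.load("scene_l.npz")
for thr in(90,110,130,150):
    print("T",*fitc(onz(T,contour(T,(316,192,352,228),thr),.010)))
    print("S",*fitc(onz(S,contour(S,(298,183,330,199),thr),.010)))
E
```

```text
27.2833 [ 0.4984 -0.344   0.1391] 0.37695153732703296 [ 0.1  0.9 -2.7]
T [ 0.53537017 -0.0955918   0.04524399] 0.00038060202898364926
S [ 0.5346598  -0.09291761  0.05841488] 0.0036655737097764374
T [ 0.53527065 -0.0955696   0.04324251] 0.00039968443975776924
S [ 0.53393662 -0.09289558  0.05367623] 0.003426318887254441
T [ 0.53512683 -0.09552666  0.0411325 ] 0.0004352577706891528
S [ 0.53421876 -0.09186512  0.04854136] 0.003065010677416089
T [ 0.53479547 -0.09553624  0.03844424] 0.000691674708811145
S [ 0.5322974  -0.09208543  0.03958376] 0.0026007761481328306
```

View pics/l.png

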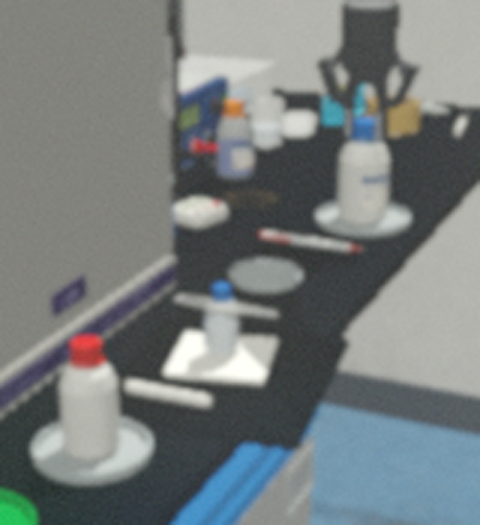

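The large bottle is in the widest dish, and the now-empty small dish measures (0.535, -0.0955). Settling the bottle and releasing.

{"method": "step_arm", "body": {
  "targets": [
    [0,0,0.7,0,1],
    [0,0,1.2,0,1],
    [0,0,1.2,0,1],
    [0,0,1.2,0,0.55],
    [0,0,1.2,0,0.5],
    [0,0,1.2,0,0.4],
    [0,0,1.2,0,0.25],
    [0,0,1.2,0,0.1],
    [0,0,1.2,0,0],
    [0,0,1.2,0,0],
    [0,0,-5,0,0],
    [0,0,-20,0,0],
    [0,0,-45,0,0],
    [0,0,-70,0,0],
    [0,0,-80,0,0],
    [0,0,-80,0,0]
  ]
}}

```text
t: 28.72
eef_pos: [0.4998, -0.3446, 0.222]
tool_rot: [0.002, 1.0, -0.0, 0.002]
contact_force: [0.8, -0.1, 0.2]
gripper_width: 1.0
```

```bash
python3 look.py m
```

```text
28.7167 [ 0.4998 -0.3446  0.222 ] 0.9997519560698402 [ 0.8 -0.1  0.2]
```

View pics/m.png

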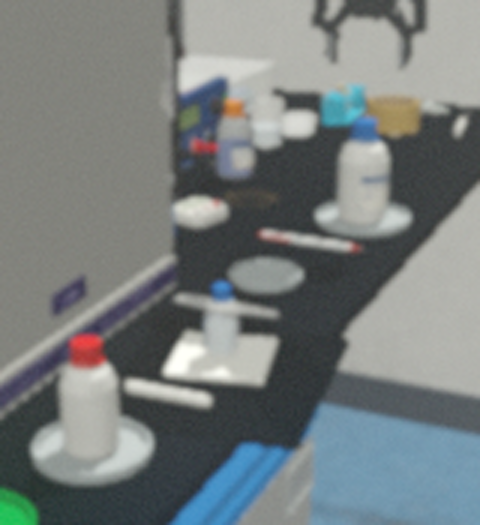

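The large bottle stands free and upright. Back to the small bottle on the tile.

{"method": "step_arm", "body": {
  "targets": [
    [0,-15,0,0,0],
    [0,-45,0,0,0],
    [-1,-80,0,0,0],
    [-2,-115,0,0,0],
    [-3,-150,0,0,0],
    [-4,-185,0,0,0],
    [-5,-220,0,0,0],
    [-6,-255,0,0,0],
    [-7,-290,0,0,0],
    [-8,-325,0,0,0],
    [-9,-360,0,0,0],
    [-10,-395,0,0,0],
    [-10,-430,0,0,0],
    [-10,-455,0,0,0],
    [-10,-468,0,0,0],
    [-10,-472,0,0,0],
    [-10,-472,20,0,0],
    [-10,-472,50,0,0],
    [-10,-472,80,0,0],
    [-10,-472,100,0,0]
  ]
}}

```text
t: 30.48
eef_pos: [0.4863, 0.1267, 0.1156]
tool_rot: [0.001, 1.0, -0.001, -0.002]
contact_force: [0.8, -0.0, -0.5]
gripper_width: 0.998
```

{"method": "step_arm", "body": {
  "targets": [
    [0,0,5,0,0],
    [0,0,5,0,0],
    [0,0,5,0,0]
  ]
}}

```text
t: 30.73
eef_pos: [0.4884, 0.1281, 0.1141]
tool_rot: [0.0, 1.0, -0.0, -0.0]
contact_force: [0.8, -0.2, 0.2]
gripper_width: 1.0
```

```bash
python3 look.py n
python3 - <<'E'
from h import *
T=np.load("top_m.npz");S=np.load("scene_m.npz")
B=((95,110,80),(125,255,255))
a=blobs(T,*B,(255,195,300,245),3)[0];b=blobs(S,*B,(285,185,310,205))[0];print(a,b)
print(tri(T,a[0][2],S,b[0][2]))
E
```

```text
30.7333 [0.4884 0.1281 0.1141] 1.0001143716506142 [ 0.8 -0.2  0.2]
[(7, [275, 218, 3, 3], array([275.71, 219.  ]))] [(40, [295, 193, 8, 7], array([298.38, 195.95]))]
(array([0.48875267, 0.126882  , 0.08032994]), np.float64(0.00011756486383142581))
```

View pics/n.png

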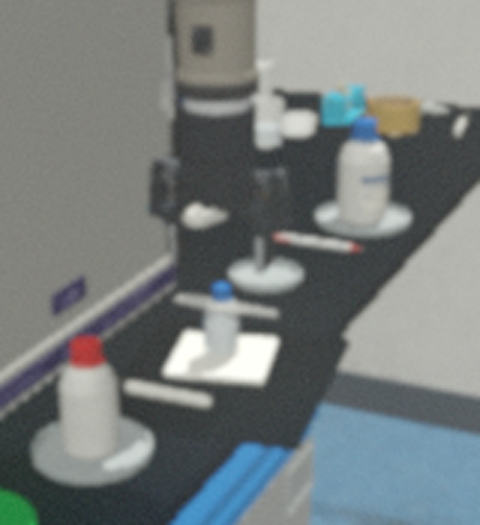

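The bottle triangulates to (0.489, 0.127), matching the gripper. Going down to grasp and lift.

{"method": "step_arm", "body": {
  "targets": [
    [0,0,12,0,0],
    [0,0,27,0,0],
    [0,0,42,0,0],
    [0,0,57,0,0],
    [0,0,67,0,0],
    [0,0,70,0,0],
    [0,0,70,0,0],
    [0,0,70,0,0.2],
    [0,0,70,0,0.35],
    [0,0,70,0,0.5],
    [0,0,70,0,0.6],
    [0,0,70,0,0.7],
    [0,0,70,0,0.8],
    [0,0,70,0,0.9],
    [0,0,70,0,1],
    [0,0,70,0,1],
    [0,0,70,0,1]
  ],
  "newtons": 30
}}

```text
t: 32.25
eef_pos: [0.4888, 0.1282, 0.0444]
tool_rot: [0.0, 1.0, -0.0, 0.0]
contact_force: [-1.5, -0.8, 6.7]
gripper_width: 0.408
```

{"method": "step_arm", "body": {
  "targets": [
    [0,0,-5,0,1],
    [0,0,-15,0,1],
    [0,0,-30,0,1],
    [0,0,-45,0,1],
    [2,8,-56,0,1],
    [6,22,-60,0,1],
    [10,42,-60,0,1],
    [15,64,-60,0,1],
    [20,86,-60,0,1],
    [25,108,-60,0,1],
    [30,130,-60,0,1],
    [35,152,-60,0,1],
    [40,174,-60,0,1],
    [43,194,-60,0,1],
    [45,208,-60,0,1],
    [46,218,-60,0,1],
    [46,223,-60,0,1],
    [46,223,-60,0,1],
    [46,223,-60,0,1]
  ]
}}

```text
t: 33.83
eef_pos: [0.5342, -0.0941, 0.104]
tool_rot: [-0.0, 1.0, -0.0, 0.0]
contact_force: [0.4, 0.1, -1.1]
gripper_width: 0.408
```

```bash
python3 look.py o
```

```text
33.8333 [ 0.5342 -0.0941  0.104 ] 0.40826673673062114 [ 0.4  0.1 -1.1]
```

View pics/o.png

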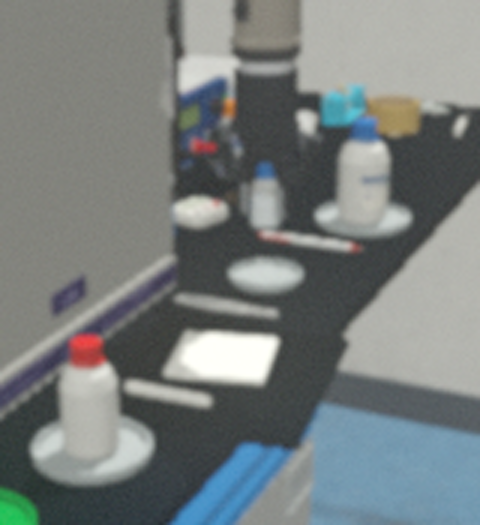

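The small bottle is held over the small dish. Lowering, releasing with a partial opening because the cabinet face is near, and rising.

{"method": "step_arm", "body": {
  "targets": [
    [0,1,10,0,1],
    [0,1,25,0,1],
    [0,1,40,0,1],
    [0,1,51,0,1],
    [0,1,57,0,1],
    [0,1,60,0,1],
    [0,1,62,0,1],
    [0,1,62.3,0,1],
    [0,1,62.3,0,1],
    [0,1,62.3,0,0.55],
    [0,1,62.3,0,0.45],
    [0,1,62.3,0,0.35],
    [0,1,62.3,0,0.25],
    [0,1,62.3,0,0.2],
    [0,1,62.3,0,0.2],
    [0,1,55,0,0.2],
    [0,1,40,0,0.2],
    [0,1,15,0,0.2],
    [0,1,-10,0,0.2],
    [0,1,-30,0,0.2]
  ]
}}

```text
t: 35.6
eef_pos: [0.5347, -0.0957, 0.1359]
tool_rot: [-0.0, 1.0, -0.0, 0.001]
contact_force: [0.1, -1.1, 0.2]
gripper_width: 0.798
```

{"method": "step_arm", "body": {
  "targets": [
    [0,0,-25,0,0.2],
    [0,0,-60,0,0.2],
    [0,0,-100,0,0.2],
    [-10,30,-120,0,0.2],
    [-20,65,-120,0,0.2],
    [-30,100,-120,0,0.2],
    [-30,130,-120,0,0.2],
    [-30,140,-120,0,0.2],
    [-30,140,-120,0,0.2],
    [-30,140,-120,0,0.2]
  ]
}}

```text
t: 36.43
eef_pos: [0.5043, -0.2351, 0.254]
tool_rot: [-0.0, 1.0, -0.001, 0.0]
contact_force: [0.0, 1.0, 0.6]
gripper_width: 0.804
```

```bash
python3 look.py p
```

```text
36.4333 [ 0.5043 -0.2351  0.254 ] 0.8040002603913037 [0.  1.  0.6]
```

View pics/p.png

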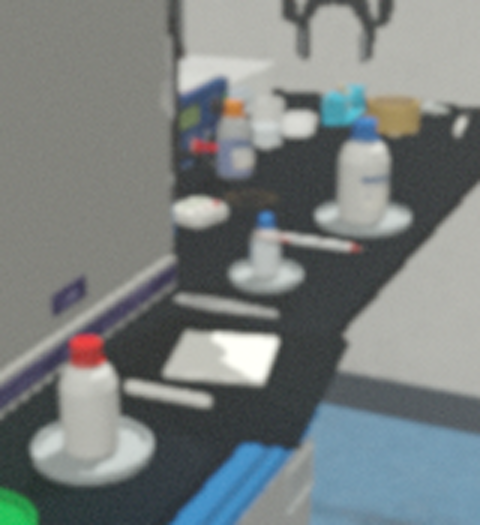

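All three bottles stand in their own dishes. I'll move the arm aside and check from both views.

{"method": "step_arm", "body": {
  "targets": [
    [0,25,0,0,0.2],
    [0,60,0,0,0.2],
    [0,95,0,0,0.2],
    [-5,130,0,0,0.2],
    [-15,165,0,0,0.2],
    [-30,200,0,0,0.2],
    [-50,230,0,0,0.2],
    [-70,260,0,0,0.2],
    [-90,290,0,0,0.2],
    [-110,320,0,0,0.2],
    [-130,345,0,0,0.2],
    [-130,345,0,0,0.2],
    [-130,345,0,0,0.2],
    [-130,345,0,0,0.2]
  ]
}}

```text
t: 37.7
eef_pos: [0.376, -0.5788, 0.2538]
tool_rot: [-0.001, 1.0, 0.001, 0.001]
contact_force: [-0.1, 0.4, 0.0]
gripper_width: 0.801
```

```bash
python3 look.py q top
python3 - <<'E'
from h import *
T0=np.load("top0.npz");S0=np.load("scene0.npz")
T=np.load("top_q.npz");S=np.load("scene_q.npz")
B=((95,90,80),(125,255,255));R=((0,120,80),(10,255,255))
for n,k,rt,rs in(("small",B,(316,190,352,230),(300,165,325,180)),("large",B,(376,198,422,242),(335,135,355,152)),("med",R,(198,192,240,236),(240,205,270,225))):
    a=blobs(T,*k,rt,3)[0];b=blobs(S,*k,rs,3)[0];print(n,a,b)
    if a and b: print(tri(T,max(a,key=lambda x:x[0])[2],S,max(b,key=lambda x:x[0])[2]))
for n,c in(("0",T0),("q",T)):
    for r in((240,190,256,235),(303,190,316,232),(363,188,376,232)): print(n,[(b[0],b[2]) for b in blobs(c,(0,0,95),(180,80,255),r)[0]])
E
```

```text
37.7 [ 0.376  -0.5788  0.2538] 0.8008010459471101 [-0.1  0.4  0. ]
small [(11, [334, 207, 4, 4], array([335.82, 208.18]))] [(34, [310, 170, 7, 6], array([313.35, 172.74]))]
(array([ 0.53513207, -0.09545968,  0.07854314]), np.float64(0.0006010409260494452))
large [(67, [402, 215, 10, 9], array([406.36, 218.79]))] [(103, [335, 135, 16, 12], array([342.81, 140.64]))]
(array([ 0.50617192, -0.33891848,  0.13974035]), np.float64(0.012785574522568744))
med [(27, [213, 209, 6, 5], array([215.41, 210.93]))] [(81, [249, 213, 11, 9], array([253.98, 217.04]))]
(array([0.51077363, 0.34877585, 0.10091139]), np.float64(0.0007214454711906076))
0 [(123, array([248.98, 216.8 ]))]
0 [(25, array([308.68, 195.2 ])), (64, array([308.42, 214.88]))]
0 [(152, array([369.4 , 210.39]))]
q [(123, array([248.98, 216.8 ]))]
q [(112, array([308.53, 208.5 ]))]
q [(146, array([369.45, 209.92]))]
```

View pics/q.png

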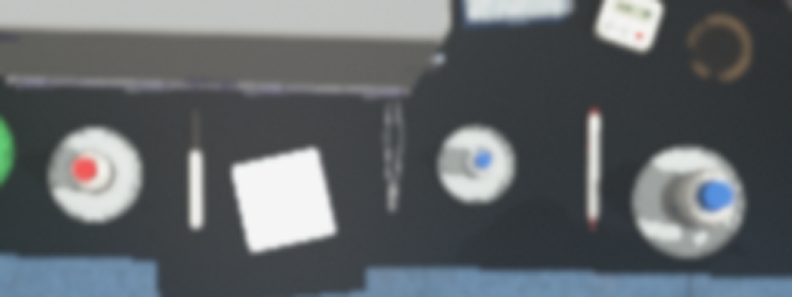

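The small and medium bottles check out within 1 mm, and marker, tweezers and pen have not moved. The large-cap scene mask merged with the cyan box behind it (12.8 mm ray gap), so I'll redo that one with a tighter window.

```bash
python3 - <<'E'
from h import *
T=np.load("top_q.npz");S=np.load("scene_q.npz")
a=blobs(T,(100,110,80),(125,255,255),(396,210,416,228),3)[0];b=blobs(S,(105,150,60),(125,255,255),(338,137,356,150),3)[0];print(a,b)
print(tri(T,a[0][2],S,max(b,key=lambda x:x[0])[2]),onz(T,a[0][2],.14))
E
python3 -c "
from station import bot
o=bot.get_obs();print(abs(o['joint_vel']).max(),o['t'])"
```

```text
[(54, [402, 216, 10, 7], array([406.39, 218.87]))] [(5, [345, 141, 4, 2], array([346.8, 141.2]))]
(array([ 0.49884378, -0.34232459,  0.13715224]), np.float64(0.002475270129608897)) [[ 0.49986127 -0.34114453  0.14      ]]
0.006679551154945571 37.8
```

The large bottle is now at (0.499, -0.342) against a dish centre of (0.498, -0.344), with its cap at the right height. Handing in.

```bash
python3 -c "
from station import bot
print(bot.hand_in())"
```

```text
the job is handed in; nothing more can be done
None
```

All three bottles now stand upright in the dishes of their own size, and I handed the job in at about 38 s of the 122 s allowed; the hand-in gives no verdict. I parked the small bottle on the tile, moved the medium and then the large bottle to their dishes, and finally put the small one in the smallest dish.

| Bottle | Cap position, x, y (m) | Dish centre, x, y (m) | Offset |
|---|---|---|---|
| Small | (0.535, -0.095) | (0.535, -0.096) | within 1 mm |
| Medium | (0.511, 0.349) | (0.510, 0.350) | about 1 mm |
| Large | (0.499, -0.342) | (0.498, -0.344) | about 2 mm |

- **Heights and release:** the cap heights match bottles standing on the dish floors. The gripper is open and clear of everything.
- **Marker, tweezers and pen:** they lie where they were, to within a pixel (about 4 mm) for the marker and pen. For the tweezers I compared masks that split differently before and after, so that check is rougher, but the picture shows no shift.
- **Checks that disagreed:**
  - The first two-view fix on the large bottle's cap had a 12.8 mm ray gap because its mask merged with a blue box behind it. A tighter mask brought the gap down to 2.5 mm, though from only 5 pixels in the scene view.
  - The circles fitted to the dishes in the scene view came out too large, with centres 1–4 mm from the top-view ones. I relied on the top view.

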